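# Release the latched mode key

### The job

One of the four identical keys on the green machine key box was left latched down. Feel for it by tapping keys only lightly, then press that key fully home so that it lets go and springs back up, and take the hand away. Do not press any of the other keys deep, and leave the sleeve, tape roll, parts bin and screwdriver where they lie.

Things in the scene. Friction and masses are not known exactly. Their poses are not given: they have to be found in the camera images.
- keybox: Green steel key box fixed on the bench, 120 (x) x 270 (y) x 55 mm high; origin: centre of its underside; x points away from the robot at yaw 0, z up. On its flat top four identical grey square keys in a row along y, 48 mm apart, caps 26 x 26 mm, each in a 42 mm square frame 4 mm high. A free key stands 14 mm above the box top, the latched one 10 mm. Press with shut fingers, near the cap's middle.
- spot1 (a point): Fixed point of the key box at the first key from the left (+y end): middle of where the top of an unpressed key stands, 69 mm above the bench. Axes as the key box. It does not move with the key, nor tell whether it is latched. The latched cap's top is 4 mm below this point; a key pressed fully home is 8 mm below it, still 2 mm above its frame.
- spot2 (a point): The same for the second key from the left.
- spot3 (a point): The same for the third key from the left.
- spot4 (a point): The same for the fourth key from the left (-y end).
- latched_key (a joint): Travel in m of whichever key is latched (its place is not told): 0 up, 0.004 latched, 0.008 fully home. It is firm up to about 3.2 N, lets go once pressed about 2.5 mm below its latched height (5 N; fully home is sure) and rises as the finger withdraws. The power is off: no key latches again.
- free_key1 (a joint): Travel in m of one of the three free keys (place not told): 0 up, 0.008 fully home. A free key gives from 1.2 N, then 1 mm per 0.5 N (5.2 N at full travel), and springs back up. A light tap sinks it by less than 5.5 mm.
- free_key2 (a joint): The same for another free key.
- free_key3 (a joint): The same for the remaining free key.
- sleeve: Bystander: upright aluminium tube, 52 mm across, 75 mm high, beyond the key box; origin at the centre of its underside.
- tape: Bystander: yellow roll of tape lying flat, 90 mm across, 22 mm high, left of the key box; origin at the centre of its underside.
- bin: Bystander: open red parts bin 100 x 100 x 50 mm high with drill bits in it, right of the key box; origin at the centre of its underside.
- screwdriver: Bystander: orange-handled screwdriver lying on the bench between the robot and the key box; it lies along its x axis.

How it is judged (in metres and radians):
On the way:
1. the latched key is pressed down past its latched height (value of joint latched_key above 0.006 m), for 0.02 s.
At the end, for the whole second after the job is handed in: The key that was latched has been pressed and now stands up again like the others (all four within 1 mm of fully up), and sleeve, tape and bin are within 15 mm, the screwdriver within 20 mm, of where they were (value of joint each of latched_key, free_key1, free_key2, free_key3 below 0.001 m and distance of each of sleeve, tape, bin from where it was at the start of the episode below 0.015 m and distance of screwdriver from where it was at the start of the episode below 0.02 m); the robot touches nothing.
It fails at once if a key that was not latched is pressed deep (more than 5.5 mm) (value of joint any of free_key1, free_key2, free_key3 above 0.0055 m).
It fails at once if a bystander is lifted or pushed away (more than 30 mm) (distance of any of sleeve, tape, bin, screwdriver from where it was at the start of the episode above 0.03 m).
It also fails if it takes over 48 s, if anything falls off the work surface, if the arm or the gripper's body presses on something with over 40 N, if the wrist force passes 120 N, or if a joint passes its speed limit or range.

### The arm

A 6-joint arm with a two-finger parallel gripper is mounted at the origin on the work surface. World frame = base frame: x ahead of the robot, y to its left, z up, the work surface at z = 0. Lengths are in m, angles in degrees, forces in N, time in s.
With the tool pointing down it reaches from about 0.275 to 0.85 m from the base axis. Payload 19 kg.
Tool frame: the origin (TCP) lies at the very end of the fingers, on their centre line; the grasp point (between the pads) lies 19 mm behind it (bot.pinch_z is the distance from the TCP to the grasp point, in m); z points along the fingers, y is the direction in which the jaws open and shut (so a half turn about z gives the same grasp; the last joint's range is limited). The gripper opens to 85 mm and grips with 20 to 120 N. Pads are 22 mm wide; open, the fingers measure 114 mm over their backs; the gripper's body (76 mm by 85 mm) begins 54 mm behind the grasp point. The pads swing forward as they close: fully open they stand 13 mm farther back than shut.
Start: joints at [67.953, 8.623, 82.357, -0, 89.026, -7.678], TCP at [0.143, 0.557, 0.231] pointing down, gripper open.
Joint ranges: [-160.23, 160.23], [-39.13, 120.54], [6.94, 153.29], [-79.49, 259.48], [9.18, 160.14], [-161.06, 161.06]. Speed limits (degrees/s): [108.29, 108.29, 127.2, 172.46, 172.46, 172.46].

### API

Orientations are given as [roll, pitch, yaw] about the fixed x, y, z axes, in that order (R = Rz(yaw) Ry(pitch) Rx(roll)).
In Python, from rig import bot gives the robot as it stands.
- The arm moves only by the shell command python3 -m jog 'ROWS'. ROWS is JSON, a list of rows, each a list of 3 entries, a list of its own where there are three numbers: the turn, a rotation vector about the world's x, y, z in units of 5 degrees (1.0 is 5 degrees), then the shift along the world's x, y, z in units of 30 mm (1.0 is 30 mm), then the finger opening in mm, from 0 to 85.4. A call has 1 to 8 rows; each row shifts and turns the pose as measured when the row begins; what a row does not reach is not made up. A row lasts 1/12 s, in which the tool goes at most 41.7 mm and 7.16 degrees, less where a joint would pass 70% of its speed; a pose out of reach is approached as far as the arm can. A call is refused whole if a number of a shift passes 1 or a number of a turn 1, either way. A call with a gripper value outside its range is refused whole. The fingers move at their own pace and stop on an object; the grip force is fixed at half the most. Time passes only in rows, so rows that do not move let the fingers close. It gives the time, the measured TCP pose, the force and the opening at its end, in the units of the state.
- bot.get_obs(): the state, without advancing time (a new reading comes with each control period).
- bot.read_camera(name): name is "side" or "top"; returns a dict with "pixels" (480x640x3 uint8, red, green, blue), "mtx" (3x3 intrinsics, pixels), "k1" (the pictures are not rectified: a ray, as slopes to the right and down, at radius r is drawn at 1 + k1 r^2 times it, then the intrinsics apply), "eye" and "orientation" of the camera in the world. Camera axes: x right, y down, z forward; pixel columns grow to the right and rows downward; lengths in m; the calibration is good to about 2 mm. A picture is of the moment at which its call begins. There is no depth.
- bot.close_job(): hands the job in, once; it reports no verdict.
The state is a dict: "time": time; "joint_pos": joint angles; "joint_vel": joint speeds; "effort": joint torques, N m; "eef_pos": TCP position; "orientation": TCP orientation; "ft_force": force on the tool from outside, world axes, zero at the start; "torque": the same for the moment, N m; "finger_gap": finger opening in m.
Only numpy, scipy, OpenCV 4.12 (cv2) and the standard library are available. Lean on these libraries where they do the work, as an engineer would, in place of code of your own. Each camera call takes 0.05 s, during which the arm holds its last target. There are 200 camera calls.

## Working session

There is one attempt and no reset: what is moved stays moved. The work goes in short steps, Python scripts to look and compute and a shell command to move; the robot and the scene stay as the last step left them, time stands still between calls to the robot, and variables do not carry over. Pictures are saved under pics/ and viewed, about 8 in all and at most 12, crops included, and the job is handed in when it is done.

```bash
mkdir -p pics; ls
python3 - <<'E'
from rig import bot
import cv2
o=bot.get_obs(); print(o)
for n in("top","side"):
    c=bot.read_camera(n); cv2.imwrite(f"pics/{n}0.png",c["pixels"][:,:,::-1]); print(n,c["mtx"],c["k1"],c["eye"],c["orientation"])
E
```

```text
pics
{'time': 0.0, 'joint_pos': array([ 6.79516841e+01,  8.65072490e+00,  8.23925062e+01,  2.75704893e-03,
        8.90251859e+01, -7.67808190e+00]), 'joint_vel': array([-0.00605859, -0.01351465, -0.04913691,  0.09142255, -0.0540628 ,
       -0.00490112]), 'effort': array([ 3.11666499e-04, -7.13046384e+01, -5.70868599e+01,  1.00769923e-04,
        9.06871981e-03,  6.55108488e-05]), 'eef_pos': array([0.14262617, 0.55678636, 0.23068204]), 'orientation': array([-1.79932565e+02, -1.18728675e-02,  1.65629710e+02]), 'ft_force': array([ 0.10254419, -1.46214464, -0.01436954]), 'torque': array([ 0.00323885, -0.00674273,  0.02299285]), 'finger_gap': 0.08530404990666371}
top [[440.4206291    0.         317.23183129]
 [  0.         440.4206291  242.61135739]
 [  0.           0.           1.        ]] -0.027004786724232246 [0.50892568 0.00623385 0.96204031] [-175.83764812    1.20394006  -89.54136584]
side [[548.28234139   0.         322.176543  ]
 [  0.         548.28234139 236.68398851]
 [  0.           0.           1.        ]] -0.11474357999995585 [ 0.22896254 -0.61408818  0.75903612] [-133.48321541    0.80695323  -28.70716396]
```

View pics/top0.png

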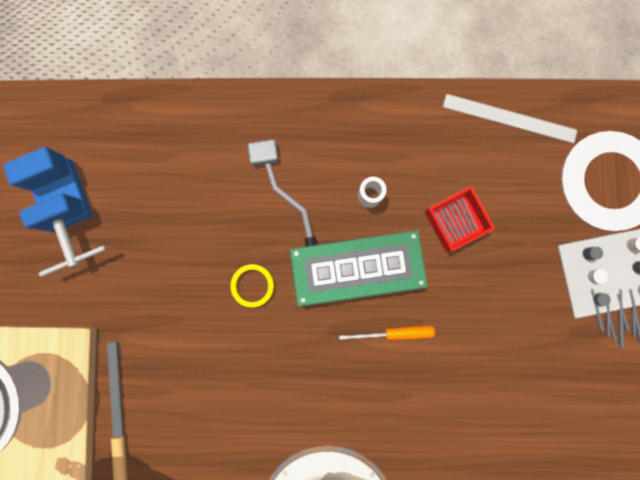

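View pics/side0.png

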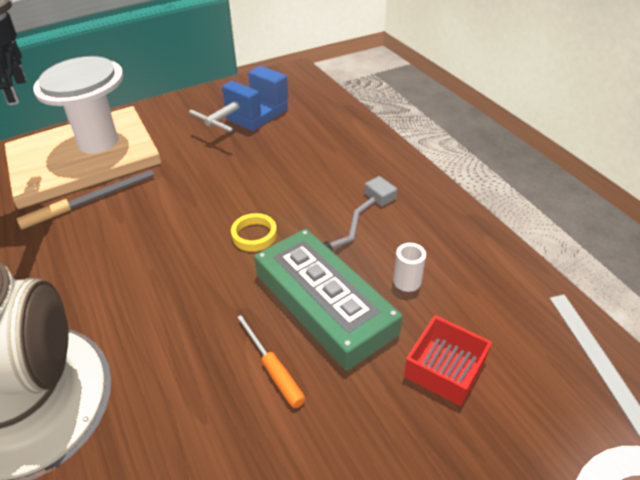

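The top view shows the green box around (359,268), with keys at about (323,272), (347,269), (371,266) and (394,262). The tape (252,286), sleeve (372,192), bin (460,219) and screwdriver (390,334) are all clear of the keys. Next I'll measure the frames in both views.

```bash
cat > h.py <<'E'
import numpy as np, cv2
from scipy.spatial.transform import Rotation as R
def ray(c,uv):
    uv=np.atleast_2d(np.float64(uv)); K=c["mtx"]
    p=cv2.undistortPoints(uv[:,None],K,np.array([c["k1"],0,0,0.]))[:,0]
    d=np.c_[p,np.ones(len(p))]@R.from_euler("xyz",c["orientation"],degrees=True).as_matrix().T
    return np.array(c["eye"]),d
def onplane(c,uv,z):
    e,d=ray(c,uv); return e+d*((z-e[2])/d[:,2])[:,None]
def frames(c):
    im=c["pixels"].astype(int); hsv=cv2.cvtColor(c["pixels"],cv2.COLOR_RGB2HSV)
    g=((hsv[...,0]>60)&(hsv[...,0]<85)&(hsv[...,1]>70)).astype(np.uint8)
    g[:150]=0
    cs,_=cv2.findContours(g,cv2.RETR_EXTERNAL,cv2.CHAIN_APPROX_SIMPLE)
    box=max(cs,key=cv2.contourArea)
    m=np.zeros_like(g); cv2.drawContours(m,[cv2.convexHull(box)],-1,1,-1); m=cv2.erode(m,np.ones((9,9)))
    w=((im.min(2)>205)&(m>0)).astype(np.uint8)
    cs,_=cv2.findContours(w,cv2.RETR_EXTERNAL,cv2.CHAIN_APPROX_SIMPLE)
    cs=sorted([k for k in cs if cv2.contourArea(k)>100],key=lambda k:cv2.boundingRect(k)[0])
    return [np.mean(cv2.boxPoints(cv2.minAreaRect(k)),0) for k in cs],[cv2.contourArea(k) for k in cs],cv2.minAreaRect(box)
E
python3 - <<'E'
from rig import bot
from h import *
np.set_printoptions(precision=4,suppress=True)
for n in("top","side"):
    c=bot.read_camera(n); f,a,b=frames(c); print(n,a,b); 
    if f:
        P=onplane(c,f,.059); print(np.array(f)); print(P); print(np.diff(P,axis=0));
E
```

```text
top [435.0, 431.5, 432.0, 431.0] ((357.8393859863281, 267.3984375), (58.67105484008789, 129.8143310546875), 81.7028579711914)
[[323.33   272.81  ]
 [346.55   269.35  ]
 [369.6879 265.9711]
 [392.9399 262.58  ]]
[[ 0.5126  0.0128  0.059 ]
 [ 0.5201 -0.0347  0.059 ]
 [ 0.5273 -0.0819  0.059 ]
 [ 0.5346 -0.1294  0.059 ]]
[[ 0.0074 -0.0474  0.    ]
 [ 0.0072 -0.0472  0.    ]
 [ 0.0073 -0.0475  0.    ]]
side [167.5, 207.5, 481.0, 533.0] ((326.7500305175781, 287.25), (145.6639862060547, 65.76092529296875), 45.0)
[[299.4811 257.5661]
 [315.5077 273.1385]
 [332.5515 289.5837]
 [350.5    307.    ]]
[[ 0.5136  0.0106  0.059 ]
 [ 0.5207 -0.0368  0.059 ]
 [ 0.5279 -0.0842  0.059 ]
 [ 0.5349 -0.1314  0.059 ]]
[[ 0.0071 -0.0474  0.    ]
 [ 0.0072 -0.0473  0.    ]
 [ 0.007  -0.0472  0.    ]]
```

```bash
python3 -m jog '[[[0,0,0],[0.3,-0.5,0],0],[[0,0,0],[0.67,-1,0],0],[[0,0,0],[0.67,-1,0],0],[[0,0,0],[0.67,-1,0],0],[[0,0,0],[0.67,-1,0],0],[[0,0,0],[0.67,-1,0],0],[[0,0,0],[0.67,-1,0],0],[[0,0,0],[0.67,-1,0],0]]'
```

```text
time: 0.87
eef_pos: [0.2919, 0.3258, 0.2281]
orientation: [-179.8, -0.1, 166.2]
ft_force: [1.2, 0.5, 0.3]
finger_gap: 0.0002
```

```bash
python3 -m jog '[[[0,0,0],[0.67,-1,0],0],[[0,0,0],[0.67,-1,0],0],[[0,0,0],[0.67,-1,0],0],[[0,0,0],[0.67,-1,0],0],[[0,0,0],[0.67,-1,0],0],[[0,0,0],[0.67,-1,0],0],[[0,0,0],[0.67,-1,0],0],[[0,0,0],[0,0,0],0]]'
```

```text
time: 1.53
eef_pos: [0.4383, 0.0991, 0.2286]
orientation: [-179.8, 0.1, 166.0]
ft_force: [0.8, 1.7, -0.9]
finger_gap: 0.0003
```

```bash
python3 -m jog '[[[0,0,0],[0.5,-0.58,-0.8],0],[[0,0,0],[0.5,-0.58,-0.8],0],[[0,0,0],[0.5,-0.58,-0.8],0],[[0,0,0],[0.5,-0.58,-0.8],0],[[0,0,0],[0.5,-0.58,-0.6],0],[[0,0,0],[0,0,0],0],[[0,0,0],[0,0,0],0]]'
```

```text
time: 2.12
eef_pos: [0.5167, 0.0049, 0.1098]
orientation: [-179.9, 0.2, 165.7]
ft_force: [0.2, -0.8, 0.1]
finger_gap: -0.0001
```

```bash
python3 -m jog '[[[0,0,0],[-0.12,0.24,-0.4],0],[[0,0,0],[0,0,-0.4],0],[[0,0,0],[0,0,0],0],[[0,0,0],[0,0,0],0]]'; python3 -m jog '[[[0,0,0],[0,0,0],0]]';python3 -m jog '[[[0,0,0],[0,0,0],0]]'
python3 - <<'E'
from rig import bot
import cv2,numpy as np
for n in("side","top"):
    c=bot.read_camera(n)["pixels"]
    im=c[210:360,230:430] if n=="side" else c[200:350,260:460]
    cv2.imwrite(f"pics/{n}1.png",cv2.resize(im,None,fx=4,fy=4,interpolation=cv2.INTER_CUBIC)[:,:,::-1])
E
```

```text
time: 2.45
eef_pos: [0.5129, 0.013, 0.0859]
orientation: [-179.9, 0.2, 165.7]
ft_force: [0.9, -0.3, 0.6]
finger_gap: 0.0001
time: 2.53
eef_pos: [0.5129, 0.0133, 0.0864]
orientation: [-179.9, 0.3, 165.7]
ft_force: [0.1, -0.3, 0.1]
finger_gap: -0.0003
time: 2.62
eef_pos: [0.5132, 0.0134, 0.0871]
orientation: [-180.0, 0.3, 165.8]
ft_force: [0.4, 0.4, 0.4]
finger_gap: 0.0001
```

View pics/side1.png

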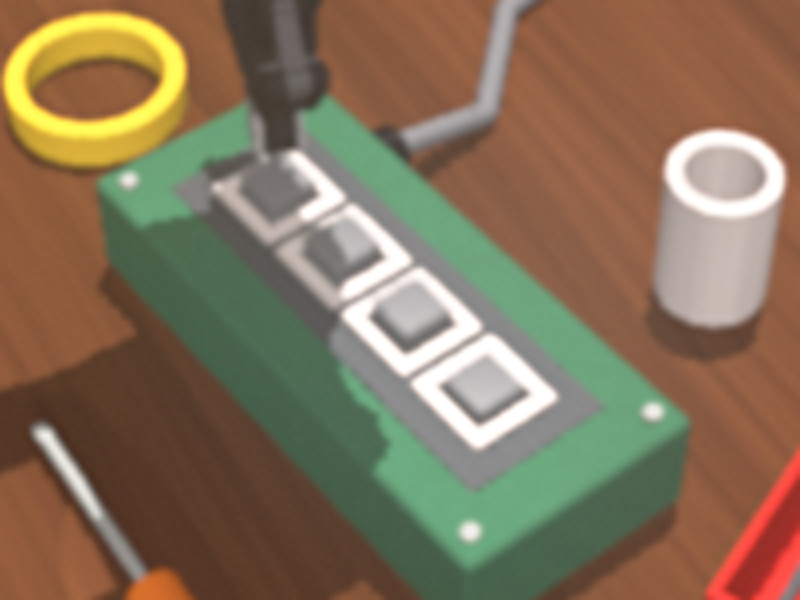

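The crop shows the shut fingertips just above key 1 at about (275,150). Key 4's cap (485,385) looks lower in its frame than key 3's (410,310), so it may be the latched one. I'll feel for it, starting at key 1.

```bash
python3 -m jog '[[[0,0,0],[0,0,-0.4],0],[[0,0,0],[0,0,0],0]]'; python3 -m jog '[[[0,0,0],[0,0,0],0]]';python3 -m jog '[[[0,0,0],[0,0,0],0]]'
```

```text
time: 2.88
eef_pos: [0.5137, 0.0132, 0.075]
orientation: [-180.0, 0.4, 165.8]
ft_force: [0.3, -0.2, -1.5]
finger_gap: 0.0003
time: 2.97
eef_pos: [0.5137, 0.0132, 0.0748]
orientation: [-180.0, 0.4, 165.8]
ft_force: [-0.4, -0.2, 0.3]
finger_gap: 0.0
time: 3.05
eef_pos: [0.5135, 0.0132, 0.0744]
orientation: [-180.0, 0.4, 165.8]
ft_force: [-0.4, 0.2, 0.5]
finger_gap: 0.0003
```

```bash
python3 -m jog '[[[0,0,0],[0,0,-0.13],0],[[0,0,0],[0,0,0],0]]'; python3 -m jog '[[[0,0,0],[0,0,-0.03],0]]';python3 -m jog '[[[0,0,0],[0,0,-0.03],0]]'
```

```text
time: 3.22
eef_pos: [0.5135, 0.0131, 0.0702]
orientation: [-180.0, 0.4, 165.7]
ft_force: [-0.4, -0.0, -0.1]
finger_gap: 0.0002
time: 3.3
eef_pos: [0.5136, 0.0131, 0.0693]
orientation: [-180.0, 0.4, 165.7]
ft_force: [-0.3, -0.5, -0.2]
finger_gap: -0.0002
time: 3.38
eef_pos: [0.5136, 0.0131, 0.0684]
orientation: [-180.0, 0.4, 165.7]
ft_force: [-0.9, 0.5, 0.8]
finger_gap: -0.0001
```

```bash
python3 -m jog '[[[0,0,0],[0,0,-0.03],0]]';python3 -m jog '[[[0,0,0],[0,0,-0.03],0]]';python3 -m jog '[[[0,0,0],[0,0,0],0]]'
```

```text
time: 3.47
eef_pos: [0.5136, 0.0131, 0.0674]
orientation: [-180.0, 0.4, 165.7]
ft_force: [-0.7, 0.2, 1.7]
finger_gap: 0.0
time: 3.55
eef_pos: [0.5136, 0.0131, 0.0666]
orientation: [-180.0, 0.4, 165.7]
ft_force: [-1.2, 0.1, 2.1]
finger_gap: 0.0001
time: 3.63
eef_pos: [0.5136, 0.0131, 0.0665]
orientation: [-180.0, 0.4, 165.7]
ft_force: [-1.2, -0.8, 2.7]
finger_gap: -0.0
```

Key 1 is free: it gave way from about 69 mm and read about 2.5 N at 66.5 mm, as predicted. Next I'll lift and tap key 4, the visual suspect.

```bash
python3 -m jog '[[[0,0,0],[0,0,0.8],0],[[0,0,0],[0.15,-0.95,0],0],[[0,0,0],[0.15,-0.95,0],0],[[0,0,0],[0.15,-0.95,0],0],[[0,0,0],[0.15,-0.95,0],0],[[0,0,0],[0.13,-0.9,0],0],[[0,0,0],[0,0,0],0],[[0,0,0],[0,0,0],0]]'
```

```text
time: 4.3
eef_pos: [0.536, -0.1337, 0.092]
orientation: [-179.9, 0.5, 165.9]
ft_force: [-1.2, 0.1, 0.7]
finger_gap: -0.0
```

```bash
python3 -m jog '[[[0,0,0],[-0.03,0.1,-0.35],0],[[0,0,0],[0,0,-0.25],0],[[0,0,0],[0,0,0],0]]'; python3 -m jog '[[[0,0,0],[0,0,0],0]]'
```

```text
time: 4.55
eef_pos: [0.5348, -0.1292, 0.0721]
orientation: [-180.0, 0.5, 165.9]
ft_force: [-0.2, -0.7, -0.4]
finger_gap: 0.0001
time: 4.63
eef_pos: [0.5344, -0.1282, 0.0714]
orientation: [-180.0, 0.4, 166.0]
ft_force: [-0.5, -0.4, -0.4]
finger_gap: -0.0003
```

```bash
python3 -m jog '[[[0,0,0],[0,-0.04,-0.09],0],[[0,0,0],[0,0,-0.03],0]]'; python3 -m jog '[[[0,0,0],[0,0,-0.03],0]]'; python3 -m jog '[[[0,0,0],[0,0,-0.02],0]]'; python3 -m jog '[[[0,0,0],[0,0,0],0]]'
```

```text
time: 4.8
eef_pos: [0.5343, -0.1281, 0.0674]
orientation: [-180.0, 0.4, 166.1]
ft_force: [0.4, -1.2, -0.3]
finger_gap: 0.0
time: 4.88
eef_pos: [0.5344, -0.1278, 0.0665]
orientation: [-180.0, 0.4, 166.1]
ft_force: [0.2, -0.6, 0.0]
finger_gap: 0.0002
time: 4.97
eef_pos: [0.5344, -0.1276, 0.0658]
orientation: [-180.0, 0.4, 166.1]
ft_force: [0.3, 0.1, 0.3]
finger_gap: 0.0
time: 5.05
eef_pos: [0.5345, -0.1276, 0.0658]
orientation: [-180.0, 0.4, 166.1]
ft_force: [-0.8, -0.4, -0.5]
finger_gap: 0.0001
```

At 65.8 mm there is no force, where a free key would already push back with about 2.8 N. I'll go lower to confirm firm contact near 65 mm.

```bash
python3 -m jog '[[[0,0,0],[0,-0.09,-0.01],0]]'; python3 -m jog '[[[0,0,0],[0,0,-0.03],0]]'; python3 -m jog '[[[0,0,0],[0,0,-0.02],0]]'; python3 -m jog '[[[0,0,0],[0,0,-0.0],0]]'
```

```text
time: 5.13
eef_pos: [0.5345, -0.13, 0.0656]
orientation: [-180.0, 0.4, 166.2]
ft_force: [-0.0, 0.6, -0.6]
finger_gap: 0.0001
time: 5.22
eef_pos: [0.5347, -0.1305, 0.065]
orientation: [-180.0, 0.5, 166.2]
ft_force: [-1.2, -2.7, 3.8]
finger_gap: -0.0001
time: 5.3
eef_pos: [0.5347, -0.1307, 0.0645]
orientation: [-180.0, 0.5, 166.1]
ft_force: [-2.1, 1.9, 3.8]
finger_gap: 0.0001
time: 5.38
eef_pos: [0.5347, -0.1306, 0.0646]
orientation: [-180.0, 0.5, 166.1]
ft_force: [-1.6, 2.0, 2.7]
finger_gap: -0.0003
```

Contact is firm at 65 mm, so key 4 is the latched one. Now I'll press it home at about 61 mm.

```bash
python3 -m jog '[[[0,0,0],[0,0,-0.05],0],[[0,0,0],[0,0,-0.04],0]]'; python3 -m jog '[[[0,0,0],[0,0,-0.03],0]]'; python3 -m jog '[[[0,0,0],[0,0,-0.02],0]]'
```

```text
time: 5.55
eef_pos: [0.5348, -0.1307, 0.0623]
orientation: [-180.0, 0.5, 166.1]
ft_force: [-2.9, 1.5, 4.1]
finger_gap: -0.0001
time: 5.63
eef_pos: [0.5348, -0.1307, 0.0613]
orientation: [-180.0, 0.5, 166.1]
ft_force: [-2.4, 0.7, 4.8]
finger_gap: -0.0
time: 5.72
eef_pos: [0.5348, -0.1307, 0.0608]
orientation: [-180.0, 0.5, 166.1]
ft_force: [-5.2, 2.2, 16.0]
finger_gap: 0.0
```

It hit the home stop (16 N at 60.8 mm), so I'll withdraw.

```bash
python3 -m jog '[[[0,0,0],[0,0,0.06],0],[[0,0,0],[0,0,0.06],0]]'; python3 -m jog '[[[0,0,0],[0,0,0.06],0]]'; python3 -m jog '[[[0,0,0],[0,0,0.4],0],[[0,0,0],[0,0,1],0],[[0,0,0],[-0.5,0,1],0],[[0,0,0],[-0.8,0.4,1],0],[[0,0,0],[-1,0.5,0.9],0],[[0,0,0],[-1,0.5,0.9],0],[[0,0,0],[-1,0.5,0.5],0],[[0,0,0],[-1,0.5,0],0]]'; python3 -m jog '[[[0,0,0],[-1,0.5,0],0],[[0,0,0],[0,0,0],0],[[0,0,0],[0,0,0],0],[[0,0,0],[0,0,0],0],[[0,0,0],[0,0,0],0]]'
python3 - <<'E'
from rig import bot
import cv2,numpy as np
for n in("side","top"):
    c=bot.read_camera(n)["pixels"]; cv2.imwrite(f"pics/{n}_full2.png",c[:,:,::-1])
    im=c[210:360,230:430] if n=="side" else c[200:350,260:460]
    cv2.imwrite(f"pics/{n}2.png",cv2.resize(im,None,fx=4,fy=4,interpolation=cv2.INTER_CUBIC)[:,:,::-1])
    a=cv2.imread(f"pics/{n}0.png")[:,:,::-1].astype(int); b=c.astype(int); 
    for nm,f in dict(tape=lambda p:(p[...,0]>180)&(p[...,1]>180)&(p[...,2]<90),red=lambda p:(p[...,0]>150)&(p[...,1]<50),orange=lambda p:(p[...,0]>200)&(p[...,1]>80)&(p[...,1]<170)&(p[...,2]<60)).items():
        print(n,nm,*[ (np.argwhere(f(p)).mean(0).round(1),f(p).sum()) for p in(a,b)])
E
```

```text
time: 5.88
eef_pos: [0.5348, -0.1307, 0.0643]
orientation: [-180.0, 0.5, 166.1]
ft_force: [-1.3, 1.1, 3.1]
finger_gap: -0.0002
time: 5.97
eef_pos: [0.5348, -0.1307, 0.0661]
orientation: [-180.0, 0.5, 166.1]
ft_force: [-0.4, 0.9, 3.6]
finger_gap: 0.0
time: 6.63
eef_pos: [0.3741, -0.0594, 0.2426]
orientation: [-180.0, 0.4, 166.0]
ft_force: [-0.4, -0.1, 1.3]
finger_gap: 0.0
time: 7.05
eef_pos: [0.3391, -0.0418, 0.2482]
orientation: [-179.9, 1.0, 166.1]
ft_force: [0.4, 0.4, -0.4]
finger_gap: -0.0001
side tape (array([261.2, 259.7]), np.int64(495)) (array([262. , 259.9]), np.int64(498))
side red (array([362.3, 444.8]), np.int64(2083)) (array([361.9, 444.6]), np.int64(2112))
side orange (array([360.5, 278.9]), np.int64(388)) (array([359.3, 278.9]), np.int64(389))
top tape (array([289.3, 263.6]), np.int64(631)) (array([286.1, 253.5]), np.int64(567))
top red (array([218.4, 462.3]), np.int64(607)) (array([219.2, 462.1]), np.int64(669))
top orange (array([323.9, 407.6]), np.int64(443)) (array([331.2, 409.4]), np.int64(471))
```

View pics/side2.png

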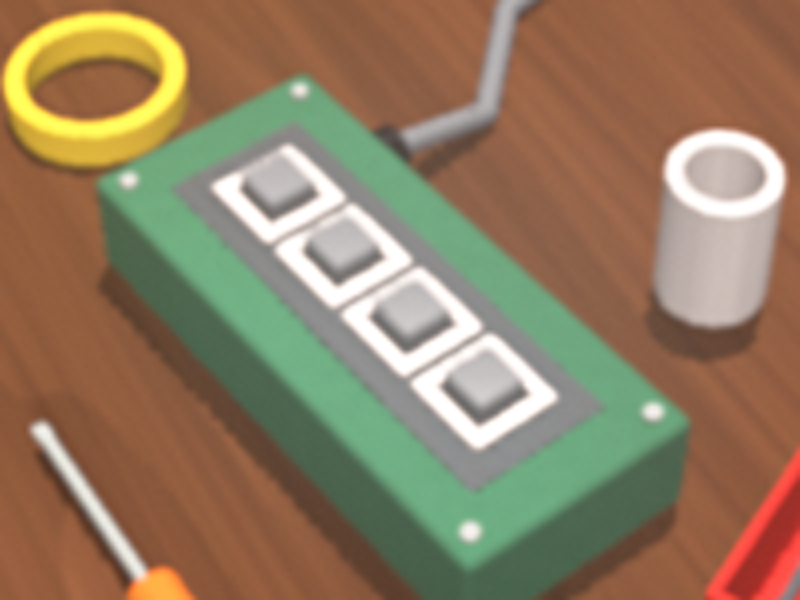

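All four caps now stand alike in their frames; key 4 is at about (487,378), higher than before. The sleeve, tape and screwdriver are in the same place in the side view. Handing in.

```bash
python3 -c "
from rig import bot
print(bot.close_job())"
```

```text
the job is handed in; nothing more can be done
None
```

The latched key was the fourth from the left (-y end). I pressed it home, it sprang back up, and I handed the job in at about 7 s; no verdict is reported.

- **Finding it:** a light tap on key 1 gave way from 69 mm and read about 2.5 N at 66.5 mm, so it was free. Key 4 gave no force until it went firm at 65 mm. I didn't tap keys 2 and 3.
- **Pressing it:** I pressed key 4 to 60.8 mm, where it hit its stop at 16 N. On the way up it still pushed back with 3.6 N at 66.1 mm, about 1 N more than expected for a risen key but well above its latched height.
- **Last checks:** in the final side view all four caps stand alike. In that view the colour centres of the tape, bin and screwdriver moved by about 1 pixel or less, and the sleeve looks unmoved by eye. The hand ended clear, about 0.25 m above the bench, with force near zero.
- **Disagreement:** in the top view the tape's and screwdriver's colour centres moved by about 7 to 11 pixels between pictures. I put this down to the hand, its shadow and similarly coloured objects in that picture, because the side view shows no shift. I didn't look at the final top picture to confirm it.

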